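# Key in the reorder at the bolt bins

## Task

Send the reorder from the bolt bench, where each stock bin has a push key on its front that stays down once pressed. Press fully down with a fingertip the key of the empty bin first, then that of the bin of hex nuts, then that of the bin of steel rings. Leave the key of the bolt bin up, pick nothing up, and leave the bins and the other things on the bench where they stand.

Things in the scene. Friction and masses are not known exactly. Their poses are not given: they have to be found in the camera images.
- bin_empty: loose slate-grey steel stock bin with nothing in its tray; 160 mm long (x), 90 wide (y), tray walls 48 high, about 0.9 kg; the front 45 mm is a solid block 40 high that carries the bin's key. Origin at the centre of its underside, x towards its back, z up; the front faces the robot, give or take 12 degrees. The bins stand side by side in any order
- bin_nuts: loose slate-grey steel stock bin whose tray holds five large steel hex nuts (30 mm across, 18 mm high); 160 mm long (x), 90 wide (y), tray walls 48 high, about 0.9 kg; the front 45 mm is a solid block 40 high that carries the bin's key. Origin at the centre of its underside, x towards its back, z up; the front faces the robot, give or take 12 degrees. The bins stand side by side in any order
- bin_rings: loose slate-grey steel stock bin whose tray holds two plain steel rings (60 mm outside, 40 mm inside, 12 mm thick), overlapping; 160 mm long (x), 90 wide (y), tray walls 48 high, about 0.9 kg; the front 45 mm is a solid block 40 high that carries the bin's key. Origin at the centre of its underside, x towards its back, z up; the front faces the robot, give or take 12 degrees. The bins stand side by side in any order
- bin_bolts: loose slate-grey steel stock bin whose tray holds four steel hex-head bolts lying along it (75 mm long); 160 mm long (x), 90 wide (y), tray walls 48 high, about 0.9 kg; the front 45 mm is a solid block 40 high that carries the bin's key. Origin at the centre of its underside, x towards its back, z up; the front faces the robot, give or take 12 degrees. The bins stand side by side in any order
- key_empty_top (a point): centre of the top face of the key of the bin with nothing in its tray: round black push key, 30 mm across, on the front block 57.5 mm in front of the bin's centre; top 58 mm above the bench when up, 50 mm when fully down; moves with the key
- key_nuts_top (a point): centre of the top face of the key of the bin whose tray holds five large steel hex nuts (30 mm across, 18 mm high): round black push key, 30 mm across, on the front block 57.5 mm in front of the bin's centre; top 58 mm above the bench when up, 50 mm when fully down; moves with the key
- key_rings_top (a point): centre of the top face of the key of the bin whose tray holds two plain steel rings (60 mm outside, 40 mm inside, 12 mm thick), overlapping: round black push key, 30 mm across, on the front block 57.5 mm in front of the bin's centre; top 58 mm above the bench when up, 50 mm when fully down; moves with the key
- key_bolts_top (a point): centre of the top face of the key of the bin whose tray holds four steel hex-head bolts lying along it (75 mm long): round black push key, 30 mm across, on the front block 57.5 mm in front of the bin's centre; top 58 mm above the bench when up, 50 mm when fully down; moves with the key
- key_empty (a joint): how far that key is pushed down (m): 0 up, 0.008 fully down at a hard stop. It slides straight down against about 4 N of friction, no spring, and stays where it is left
- key_nuts (a joint): how far that key is pushed down (m): 0 up, 0.008 fully down at a hard stop. It slides straight down against about 4 N of friction, no spring, and stays where it is left
- key_rings (a joint): how far that key is pushed down (m): 0 up, 0.008 fully down at a hard stop. It slides straight down against about 4 N of friction, no spring, and stays where it is left
- key_bolts (a joint): how far that key is pushed down (m): 0 up, 0.008 fully down at a hard stop. It slides straight down against about 4 N of friction, no spring, and stays where it is left
- carton: bystander: closed cardboard carton 50 x 70 x 60 mm high, loose, at the left of the bins; origin at the centre of its underside
- tub: bystander: white tub with a blue lid, 64 mm across, 75 mm high, loose, at the right of the bins; origin at the centre of its underside
- stud: bystander: single hex bolt standing on its head (head 28 mm across, 12 high; 67 mm high in all), loose, in the gap between the two middle bins; origin at the centre of its underside
- spanner: bystander: steel spanner lying flat across the bench beyond the bins; origin under its middle
Not all that is in view belongs to the job. What is shaped like the bin_bolts but purple is not meant.

How it is judged:
By the outcome, as a careful person would: the job done as asked, in the order asked, and still so for the second after the job is handed in, with the robot touching nothing.
It also fails if it takes over 42 s, if anything falls off the work surface, if the arm or the gripper's body presses on something with over 40 N, if the wrist force passes 120 N, or if a joint passes its speed limit or range.

## Robot

A 6-joint arm with a two-finger parallel gripper is mounted at the origin on the work surface. World frame = base frame: x ahead of the robot, y to its left, z up, the work surface at z = 0. Lengths are in m, angles in rad, forces in N, time in s.
With the tool pointing down it reaches from about 0.375 to 0.925 m from the base axis. Payload 5.7 kg.
Tool frame: the origin (TCP) lies midway between the tips of the shut fingers; the grasp point (between the pads) lies 19 mm behind it; z points along the fingers, y is the line along which they close (so a half turn about z gives the same grasp; the last joint's range is limited). The gripper opens to 88 mm and grips with 3 to 60 N. Pads are 20 mm wide; open, the fingers measure 115 mm over their backs; the gripper's body (75 mm by 178 mm) begins 61 mm behind the grasp point.
Start: joints at [-1.318, 0.359, 1.51, -0, 1.272, -0.115], TCP at [0.216, -0.56, 0.194] pointing down, gripper open.
Joint ranges: [-2.97, 2.97], [-1.01, 2.36], [0.21, 2.38], [-0.96, 4.11], [0.2, 2.71], [-2.98, 2.98]. Speed limits (rad/s): [2.39, 2.39, 3.14, 3.14, 3.14, 3.14].

## Interface

Orientations are given as a unit quaternion [x, y, z, w].
In Python, from bench import move_ptp, servo_line, goto_joints, move_gripper, sleep, inverse_kinematics, capture, PlanningError, close_job, spot_in, silhouettes, current_clock, current_joint_pos, current_qvel, current_joint_torque, current_position, current_orientation, current_force, current_torque, current_finger_gap, current_grip_force gives the robot as it stands. Calls block until the motion is done:
- move_ptp(position, orientation): joint-space move of the TCP to a pose.
- servo_line(position, orientation=None, rate=0.15, contact_N=None): straight line of the TCP; orientation=None keeps the orientation; rate is the mean speed in m/s. With contact_N (N) it stops when the force on the tool has changed by that much, and returns True; else False.
- goto_joints(angles): joint-space move.
- move_gripper(opening): finger opening in m; the grip force is fixed at half the most; returns when the fingers have stopped.
- sleep(seconds).
- inverse_kinematics(position, orientation): joint angles nearest the present ones, or None.
- capture(name): name is "scene" or "side" or "wrist"; returns a dict with "image" (400x640x3 uint8, blue, green, red), "range_z" (400x640 float32, m along the optical axis (not along the pixel's ray), 0 where there is no reading), "intrinsics" (3x3 intrinsics, pixels), "R" (3x3) and "t" (3): a world point X has camera coordinates R X + t. Camera axes: x right, y down, z forward; pixel columns grow to the right and rows downward; lengths in m; the calibration is good to about 2 mm. A picture is of the moment at which its call begins.
A pose or a line that the arm cannot do raises PlanningError and nothing moves.
- close_job(): hands the job in; it is judged then, once.
Trained networks look in the newest picture that a camera, given by its name, has taken for a name from the list of things; names that differ only in an ending like _2 or _b are one class to them, and where a whole thing is asked for, a point or a joint stands for the part that bears it (a point fixed in the world has none). Each returns a list of dicts, best first, with "conf" (0 to 1); they miss things now and then, are a little off and sometimes report something else, mostly with a low value. They report only what shows in the picture. A call takes as long as a camera call. They do not tell look-alikes from the thing itself.
- spot_in(camera, query): "xy" ([column, row] in pixels, amid what is visible of it).
- silhouettes(camera, query): "region" (400x640 bool, what is visible of it) and "xy" ([column, row] in pixels, amid what is visible of it).
Readings, each from a call of its own:
- current_clock(): time.
- current_joint_pos(): joint angles.
- current_qvel(): joint speeds.
- current_joint_torque(): joint torques, N m.
- current_position(): TCP position.
- current_orientation(): TCP orientation.
- current_force(): force on the tool from outside, world axes, zero at the start.
- current_torque(): the same for the moment, N m.
- current_finger_gap(): finger opening in m.
- current_grip_force(): force on a finger pad.
Only numpy, scipy, OpenCV 4.12 (cv2) and the standard library are available. Lean on these libraries where they do the work, as an engineer would, in place of code of your own. Each camera call takes 0.05 s, during which the arm holds its last target. There are 200 camera calls.

## Working session

There is one attempt and no reset: what is moved stays moved. The work goes in short steps, each a Python script; the robot and the scene stay as the last script left them, time stands still between calls to the robot, and variables do not carry over. Pictures are saved under pics/ and viewed, at most 10 in all, crops included, and the job is handed in when it is done.

```bash
mkdir -p pics; ls; cat > h.py <<'E'
import numpy as np, cv2
from bench import *
def world(c,u,v,z=None):
    K,R,t=np.array(c["intrinsics"]),np.array(c["R"]),np.array(c["t"])
    r=np.linalg.inv(K)@np.array([u,v,1.0]); o=-R.T@t; d=R.T@r
    if z is None:
        return o+d*c["range_z"][int(round(v)),int(round(u))]
    return o+d*(z-o[2])/d[2]
def px(c,X):
    p=np.array(c["intrinsics"])@(np.array(c["R"])@X+np.array(c["t"])); return p[:2]/p[2]
E
python3 - <<'E'
from h import *
for n in ["scene","side"]:
    c=capture(n); cv2.imwrite(f"pics/{n}0.png",c["image"])
    print(n,-np.array(c["R"]).T@np.array(c["t"]))
    for q in ["bin_empty","bin_nuts","bin_rings","bin_bolts","key_empty_top","key_nuts_top","key_rings_top","key_bolts_top","stud"]:
        for s in spot_in(n,q): print(q,np.round(s["xy"]),round(s["conf"],2),world(c,*s["xy"]).round(3))
print(current_clock())
E
```

```text
pics
scene [1.35956634 0.18748344 1.01495487]
bin_empty [282. 212.] 0.95 [ 0.53  -0.134  0.003]
bin_empty [449. 225.] 0.66 [0.525 0.405 0.062]
bin_empty [320. 278.] 0.49 [0.758 0.046 0.01 ]
bin_nuts [400. 241.] 0.88 [0.604 0.262 0.044]
bin_nuts [352. 210.] 0.64 [0.521 0.099 0.06 ]
bin_rings [237. 213.] 0.89 [ 0.568 -0.281  0.01 ]
bin_bolts [447. 192.] 0.78 [0.32  0.411 0.004]
bin_bolts [461. 284.] 0.68 [0.694 0.453 0.007]
bin_bolts [379. 183.] 0.67 [0.325 0.171 0.003]
key_empty_top [285. 191.] 0.51 [ 0.483 -0.131  0.062]
key_rings_top [351. 226.] 0.67 [0.574 0.106 0.043]
key_rings_top [400. 221.] 0.32 [0.537 0.256 0.062]
key_bolts_top [448. 199.] 0.56 [0.409 0.404 0.06 ]
key_bolts_top [353. 205.] 0.55 [0.499 0.101 0.061]
key_bolts_top [380. 194.] 0.37 [0.432 0.181 0.059]
stud [402. 243.] 0.69 [0.607 0.27  0.043]
stud [317. 218.] 0.43 [ 0.552 -0.009  0.027]
stud [285. 193.] 0.42 [ 0.492 -0.13   0.06 ]
side [0.09793233 0.90634768 0.69693892]
bin_empty [335. 196.] 0.61 [ 0.53  -0.077  0.047]
bin_nuts [251. 263.] 0.75 [0.593 0.256 0.021]
bin_rings [344. 169.] 0.76 [ 0.593 -0.278  0.025]
bin_bolts [160. 302.] 0.97 [0.666 0.471 0.048]
bin_bolts [318. 352.] 0.89 [0.331 0.421 0.034]
bin_bolts [354. 279.] 0.76 [0.354 0.192 0.022]
bin_bolts [294. 234.] 0.68 [0.564 0.103 0.016]
key_nuts_top [273. 259.] 0.46 [0.529 0.259 0.058]
key_nuts_top [248. 266.] 0.28 [0.591 0.271 0.024]
key_rings_top [362. 166.] 0.39 [ 0.524 -0.264  0.061]
key_bolts_top [289. 330.] 0.53 [0.392 0.42  0.06 ]
key_bolts_top [156. 312.] 0.47 [0.644 0.501 0.059]
key_bolts_top [316. 229.] 0.4 [0.496 0.108 0.058]
stud [322. 214.] 0.74 [ 0.535 -0.004  0.027]
1.0
```

```bash
python3 - <<'E'
import cv2
a=cv2.imread("pics/scene0.png")[150:310,190:510]
cv2.imwrite("pics/scene0c.png",cv2.resize(a,None,fx=2.5,fy=2.5,interpolation=cv2.INTER_CUBIC))
E
```

```text
(no output)
```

View pics/side0.png

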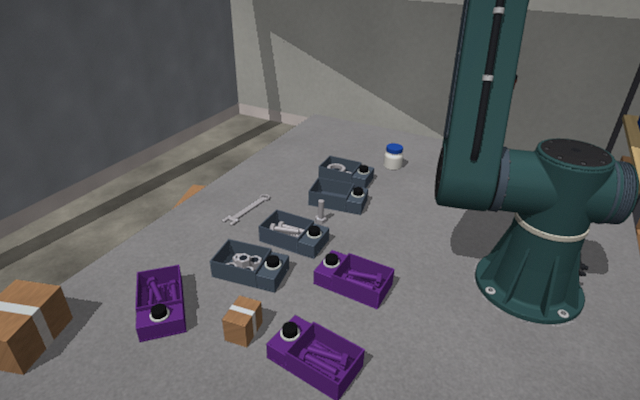

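View pics/scene0c.png

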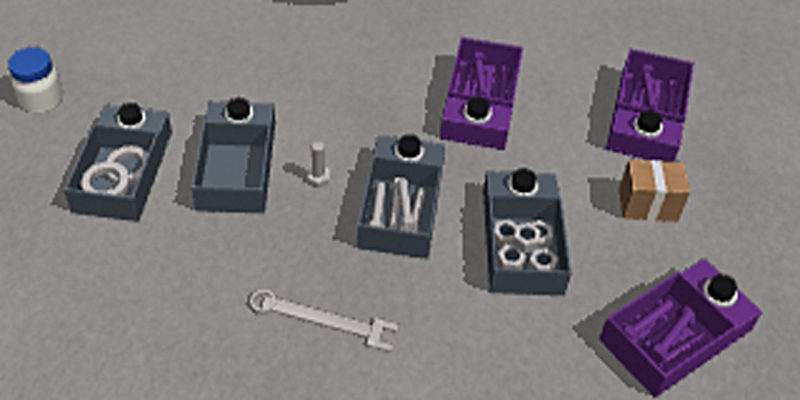

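Scene crop, grey bins left to right: rings (key about 242,196 in the full image), empty (285,194), bolts (353,208, leave up) and nuts (399,222). Three purple look-alikes holding bolts are not meant. The two views agree, and each tray's contents are clear in the enlarged crop. Next I measure the keys.

```bash
python3 - <<'E'
from h import *
g={"empty":(285,194),"nuts":(399,222),"rings":(242,196)}
cs={n:capture(n) for n in("scene","side")}
for k,uv in g.items():
    X0=world(cs["scene"],*uv,z=.055)
    for n,c in cs.items():
        p=px(c,X0); vv,uu=np.mgrid[0:400,0:640]
        near=np.hypot(uu-p[0],vv-p[1])<14
        m=near&(c["image"].max(2)<45)
        P=np.array([world(c,u,v) for v,u in zip(*np.nonzero(m))])
        top=P[(P[:,2]>.053)&(P[:,2]<.066)]
        mid=(top.min(0)+top.max(0))/2
        print(k,n,p.round(),len(top),top.mean(0).round(4),mid.round(4),np.ptp(top,axis=0).round(3))
print(current_orientation(),current_clock())
E
```

```text
empty scene [285. 194.] 48 [ 0.4889 -0.1317  0.0598] [ 0.4865 -0.1313  0.0592] [0.028 0.029 0.01 ]
empty side [355. 189.] 48 [ 0.4816 -0.1247  0.058 ] [ 0.4825 -0.1271  0.0573] [0.025 0.027 0.008]
nuts scene [399. 222.] 57 [0.537  0.2527 0.059 ] [0.5363 0.2526 0.059 ] [0.028 0.027 0.009]
nuts side [272. 258.] 95 [0.5319 0.259  0.058 ] [0.5334 0.2581 0.0571] [0.029 0.027 0.007]
rings scene [242. 196.] 46 [ 0.528  -0.2701  0.0603] [ 0.5272 -0.2702  0.0599] [0.024 0.025 0.009]
rings side [361. 167.] 35 [ 0.5205 -0.2611  0.0582] [ 0.5218 -0.2646  0.0575] [0.027 0.025 0.008]
[ 9.83140384e-01  1.82852344e-01 -6.05922209e-06 -7.51777488e-05] 1.1
```

Heights match the 58 mm tops and the spans roughly match the 30 mm keys. I average the two views and press the empty bin's key first.

```bash
cat >> h.py <<'E'
Q=[1,0,0,0]
def press(x,y):
    move_ptp([x,y,.13],Q)
    servo_line([x,y,.068],Q,rate=.12)
    f0=np.array(current_force())
    hit=servo_line([x,y,.044],Q,rate=.015,contact_N=22)
    print("hit",hit,np.round(current_position(),4),"dF",(np.array(current_force())-f0).round(1))
    servo_line([x,y,.13],Q,rate=.12); print("t",current_clock())
E
python3 - <<'E'
from h import *
move_gripper(0); print(current_finger_gap())
press(.4845,-.129)
c=capture("side"); cv2.imwrite("pics/side1.png",cv2.resize(c["image"][110:310,190:410],None,fx=2.7,fy=2.7))
E
```

```text
0.0002676208763209704
hit False [ 0.4845 -0.129   0.0441] dF [-0.8 -0.4 -1. ]
t 7.5833
```

View pics/side1.png

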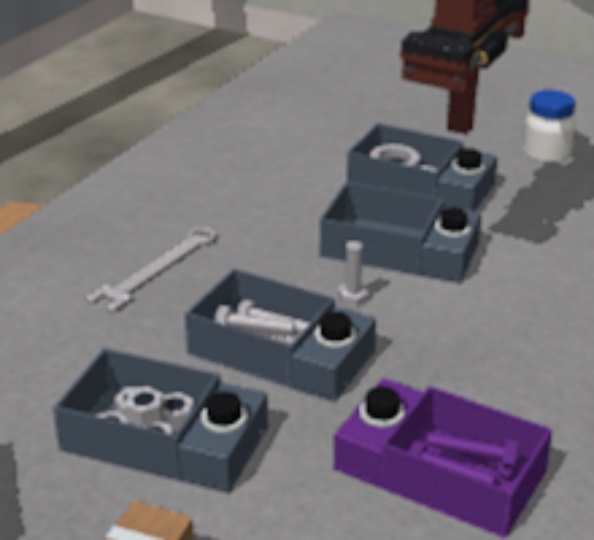

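The line ran to z = 0.044 with no contact force, and the key looks as if it is still up. I check where the fingertip really is against its reported position.

```bash
python3 - <<'E'
from h import *
P=np.array(current_position()); print(P,current_orientation(),np.round(current_joint_pos(),3))
for n in("scene","side"):
    c=capture(n); p=px(c,P); k=px(c,np.array([.4845,-.129,.058])); print(n,"TCP px",p.round(1),"key px",k.round(1))
    im=c["image"].copy()
    cv2.drawMarker(im,tuple(int(v) for v in p.round()),(0,255,255),0,6); cv2.drawMarker(im,tuple(int(v) for v in k.round()),(0,255,0),0,6)
    a,b=int(p[0])-60,int(p[1])-60
    cv2.imwrite(f"pics/{n}2.png",cv2.resize(im[max(b,0):b+120,a:a+120],(500,500),interpolation=cv2.INTER_CUBIC))
cv2.imwrite("pics/both2.png",cv2.resize(np.hstack([cv2.imread("pics/scene2.png"),cv2.imread("pics/side2.png")]),(800,400)))
E
```

```text
[ 0.48375782 -0.12868673  0.12918296] [ 9.99999649e-01  1.64930819e-05 -7.71305615e-04 -3.26725003e-04] [-0.398  0.292  1.799  0.     1.052  1.173]
scene TCP px [284.4 176.5] key px [286. 192.]
side TCP px [359.2 167. ] key px [357.3 188.7]
```

View pics/both2.png

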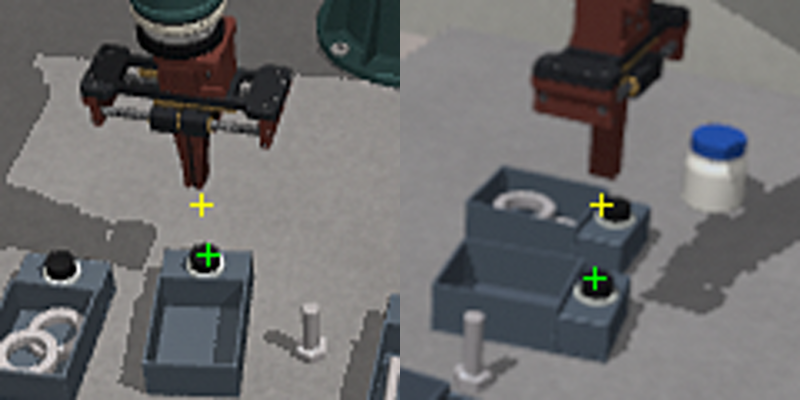

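The real fingertip sits above the reported TCP in both views: about 25 mm if the offset is purely vertical. I measure it with depth.

```bash
python3 - <<'E'
from h import *
P=np.array(current_position())
for n in("scene","side"):
    c=capture(n); p=px(c,P); a,b=int(p[0]),int(p[1])
    W=np.array([world(c,u,v) for v in range(b-30,b+10) for u in range(a-20,a+20) if c["range_z"][v,u]>0])
    W=W[(np.hypot(*(W-P)[:,:2].T)<.05)&(W[:,2]>.09)&(W[:,2]<.25)]
    zmin=W[:,2].min(); L=W[W[:,2]<zmin+.02]
    print(n,"tip z",zmin.round(4),"near-tip xy min/max",L.min(0).round(4),L.max(0).round(4),len(L))
print(current_finger_gap(),current_clock())
E
```

```text
scene tip z 0.1571 near-tip xy min/max [ 0.4741 -0.1405  0.1571] [ 0.4977 -0.1214  0.1762] 32
side tip z 0.1588 near-tip xy min/max [ 0.4733 -0.1326  0.1588] [ 0.4971 -0.1169  0.1781] 59
0.00048258332924258407 7.8333
```

The tip's xy is right, but the fingertip is about 27 mm higher than the reported TCP. I press again by contact, expecting first touch near z ≈ 0.031 and the hard stop near z ≈ 0.023.

```bash
sed -i 's/\.068\],Q/.040],Q/; s/\.044\],Q,rate=.015/.012],Q,rate=.012/; s/,\.13\]/,.10]/g' h.py; python3 - <<'E'
from h import *
press(.4845,-.129)
c=capture("side"); cv2.imwrite("pics/side3.png",cv2.resize(c["image"][110:310,190:410],None,fx=2.7,fy=2.7))
for n in("scene","side"):
    c=capture(n); X=np.array([.4845,-.129,.05]); p=px(c,X); vv,uu=np.mgrid[0:400,0:640]
    m=(np.hypot(uu-p[0],vv-p[1])<10)&(c["image"].max(2)<45)
    P=np.array([world(c,u,v) for v,u in zip(*np.nonzero(m))]); print(n,np.median(P,0).round(4),np.percentile(P[:,2],90).round(4))
E
```

```text
hit True [ 0.4846 -0.129   0.022 ] dF [-1.3  1.1  8.5]
t 11.0083
scene [ 0.4895 -0.1308  0.0525] 0.0557
side [ 0.4815 -0.1229  0.0509] 0.0531
```

View pics/side3.png

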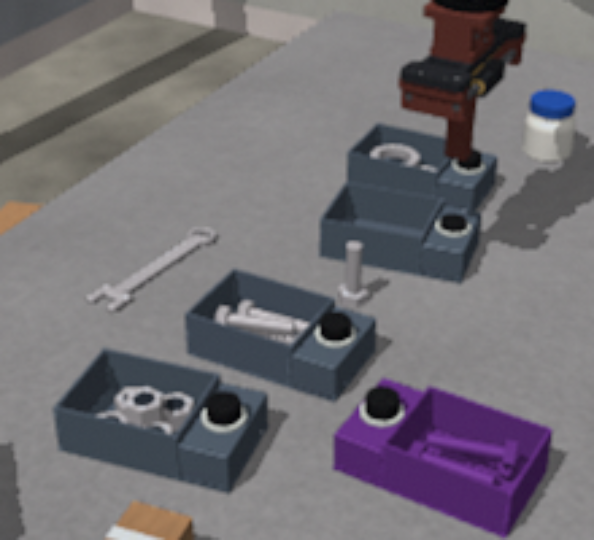

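The empty bin's key is down: it stopped at the 22 N contact threshold, tip about 49.5 mm, and its top now measures about 7.5 mm lower. The bins have not moved. Next the nuts, then the rings.

```bash
python3 - <<'E'
from h import *
press(.535,.255); press(.5245,-.267)
servo_line([.5245,-.267,.16],Q,rate=.15)
move_ptp([.30,-.40,.20],Q)
for n in("scene","side"):
    c=capture(n); cv2.imwrite(f"pics/{n}4.png",c["image"])
    for k,X in dict(empty=[.4845,-.129,.05],nuts=[.535,.255,.05],rings=[.5245,-.267,.05],bolts=[.498,.105,.058]).items():
        p=px(c,np.array(X)); vv,uu=np.mgrid[0:400,0:640]
        m=(np.hypot(uu-p[0],vv-p[1])<10)&(c["image"].max(2)<45)
        P=np.array([world(c,u,v) for v,u in zip(*np.nonzero(m))]); print(n,k,np.median(P,0).round(4))
print(current_clock())
cv2.imwrite("pics/side4c.png",cv2.resize(c["image"][110:310,190:410],None,fx=2.7,fy=2.7))
E
```

```text
hit True [0.5351 0.255  0.022 ] dF [-1.5  0.8  6.9]
t 15.5417
hit True [ 0.5245 -0.267   0.022 ] dF [-1.8  0.2  8.1]
t 20.3667
scene empty [ 0.4892 -0.131   0.0517]
scene nuts [0.5368 0.2535 0.0516]
scene rings [ 0.5268 -0.2687  0.0513]
scene bolts [0.5116 0.1039 0.0588]
side empty [ 0.4812 -0.1251  0.0504]
side nuts [0.5317 0.2581 0.0498]
side rings [ 0.5181 -0.2633  0.05  ]
side bolts [0.5021 0.1122 0.0572]
22.05
```

View pics/side4c.png

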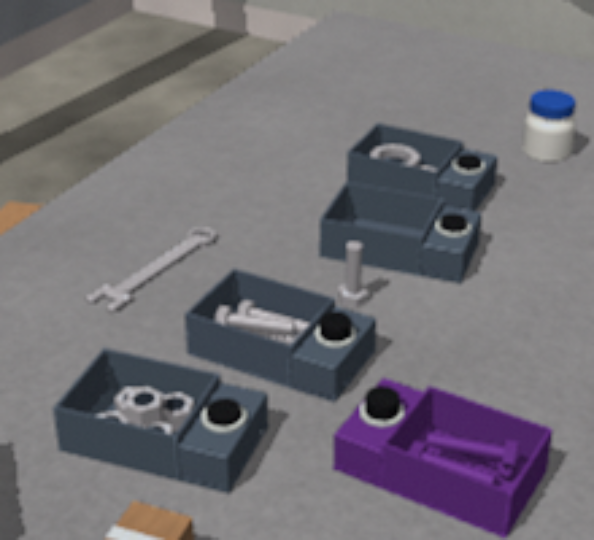

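The picture shows the keys of the empty, nuts and rings bins down (about 50 mm) and the bolt bin's key up (about 58 mm). Nothing has moved and the arm is clear.

```bash
python3 -c "
from bench import *
print(close_job())"
```

```text
the job is handed in; nothing more can be done
None
```

I pressed the empty, hex nut and steel ring keys fully down in that order (about 50 mm on both cameras), left the bolt bin's key up with nothing else visibly moved, and handed in the job with the robot clock at about 22 s.

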